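# Latch the dry-storage lens case

### The job

Two small gasketed storage cases stand on the table. One has been left unlatched, so its lid stands proud at the front: turn that lid's T-handle clockwise, a quarter turn to its stop, so that the lid is drawn down tight on its gasket and stays so when you let go. Leave the other case latched as it is.

Things in the scene. Friction and masses are not known exactly. Their poses are not given: they have to be found in the camera images.
- loose_grip (a point): Centre of the unlatched lid's T-bar, on its turning axis, where to grip. Black bar 66 mm long, 14 wide, 16 high on a middle stem. Axes: y along the bar, x across it, z up (within 5 degrees). About 101 to 102 mm above the table, sinking to 97 as it tightens. The lid's face is 28 mm below this point, with a disc 42 mm across, 3 high round the stem. The axis is 36 mm behind the case's front edge.
- loose_handle (a joint): Turn of that T-handle, rad: 0 = tight, at its stop, bar parallel to the case's front edge; starts at 1.15 to 1.45, bar pointing nearly front to back; 1.57 is the other stop. It falls as the handle turns clockwise seen from above. Turning takes a steady 0.2 N m; the handle stays where it is left.
- loose_lid (a joint): Opening of that lid about its back hinge, rad: 0 = tight, 0.063 to 0.08 at the start (front edge 7 mm up, black gasket showing); always 0.055 times the handle's turn, pressing does not shut it. The case: grey box, aluminium lid, 100 mm deep, 90 wide, 69 high, fixed to the table, front to the robot, yawed up to 0.3 rad.
- tight_handle (a joint): Turn of the T-handle on the other case, alike in every way but already tight: 0 to 0.03 rad at the start, bar parallel to that case's front edge; it grows if turned anticlockwise seen from above. The cases stand side by side, one left, one right; which is which varies.

How it is judged:
At the end, for the whole second after the job is handed in: The unlatched case's T-handle is within 0.17 rad (10 degrees) of its tight stop and its lid is down to within 0.012 rad (about 1.2 mm at the front edge); the other case's handle is still within 0.17 rad of its tight stop (value of joint each of loose_handle, tight_handle below 0.17 rad and value of joint loose_lid below 0.012 rad); the robot touches nothing.
It fails at once if the other case's T-handle is turned off its tight stop by more than 0.35 rad (20 degrees) (value of joint tight_handle above 0.35 rad).
It also fails if it takes over 32 s, if anything falls off the work surface, if the arm or the gripper's body presses on something with over 40 N, if the wrist force passes 120 N, or if a joint passes its speed limit or range.

### The arm

A 7-joint arm with a two-finger parallel gripper is mounted at the origin on a cart in front of the work surface, level with it; the furniture and walls round the work are solid. World frame = base frame: x ahead of the robot, y to its left, z up, the work surface at z = 0. Lengths are in m, angles in rad, forces in N, time in s.
With the tool pointing down it reaches from about 0.425 to 0.925 m from the base axis. Payload 6.8 kg.
Tool frame: the origin (TCP) lies at the very end of the fingers, on their centre line; the grasp point (between the pads) lies bot.tcp_to_grasp behind it (bot.tcp_to_grasp is the distance from the TCP to the grasp point, in m); z points along the fingers, y is the line along which they close (so a half turn about z gives the same grasp; the last joint's range is limited). The gripper opens to 85 mm and grips with 20 to 120 N. Pads are 22 mm wide; open, the fingers measure 114 mm over their backs; the gripper's body (76 mm by 85 mm) begins 54 mm behind the grasp point. The pads swing forward as they close: fully open they stand 13 mm farther back than shut.
Start: joints at [-1.271, 0.477, 0.022, 1.555, -0.011, 1.109, -0.083], TCP at [0.268, 0.62, 0.231] pointing down, gripper open.
Joint ranges: [-2.96, 2.96], [-0.34, 2.1], [-1.41, 1.46], [0.24, 2.44], [-1.37, 4.51], [0.17, 1.92], [-2.96, 2.96]. Speed limits (rad/s): [2.39, 2.39, 3.14, 3.14, 3.14, 3.14, 3.14].

### API

Orientations are given as a unit quaternion [w, x, y, z].
In Python, from station import bot gives the robot as it stands.
- The arm moves only by the tool servo_tool, never from a script. Its argument "motion" is a list that holds one entry, the list of rows, each a list of 7 numbers: the shift along the tool's x, y, z in m, then the turn, a rotation vector about the tool's x, y, z in units of 5 degrees (1.0 is 5 degrees), then the opening, from 0 (shut) to 1 (fully open). A call has 1 to 20 rows; each row is the pose to reach, as a shift and turn from the pose commanded when the call began, along the tool's axes at that moment; what a row does not reach only later rows make up. A row lasts 1/12 s, in which the tool goes at most 41.7 mm and 7.16 degrees, less where a joint would pass 70% of its speed; a pose out of reach is approached as far as the arm can. A call with a gripper value outside its range is refused whole. The fingers move at their own pace and stop on an object; "grip_force" is the grip in N (left out, the last holds). Time passes only in rows, so rows that repeat a pose let the fingers close. It gives the time, the measured TCP pose, the force, the opening and the grip force at its end, in the units of the state.
- bot.get_obs(): the state, without advancing time (a new reading comes with each control period).
- bot.read_camera(name): name is "scene" or "side" or "wrist"; returns a dict with "img" (400x640x3 uint8, red, green, blue), "K" (3x3 intrinsics, pixels), "pose" (4x4, takes a point from camera to world coordinates). Camera axes: x right, y down, z forward; pixel columns grow to the right and rows downward; lengths in m; the calibration is good to about 2 mm. A picture is of the moment at which its call begins. There is no depth.
- bot.hand_in(): hands the job in; it is judged then, once.
The state is a dict: "t": time; "q": joint angles; "joint_vel": joint speeds; "joint_torque": joint torques, N m; "eef_pos": TCP position; "tool_rot": TCP orientation; "contact_force": force on the tool from outside, world axes, zero at the start; "torque": the same for the moment, N m; "gripper_width": opening from 0.0 (shut) to 1.0 (fully open); "grasp_force": force on a finger pad.
Only numpy, scipy, OpenCV 4.12 (cv2) and the standard library are available. Lean on these libraries where they do the work, as an engineer would, in place of code of your own. Each camera call takes 0.05 s, during which the arm holds its last target. There are 200 camera calls.

## Working session

There is one attempt and no reset: what is moved stays moved. The work goes in short steps, Python scripts to look and compute and a tool call to move; the robot and the scene stay as the last step left them, time stands still between calls to the robot, and variables do not carry over. Pictures are saved under pics/ and viewed, at most 10 in all, crops included, and the job is handed in when it is done.

Besides the shell and the picture viewer there is one more tool, called by a JSON object that holds its "api" and its "payload", one argument or row to a line. servo_tool: Moves the arm, as the interface text tells. Its arguments: {"type":"object","properties":{"motion":{"type":"array"},"grip_force":{"type":"number"}},"required":["motion"]}

```bash
mkdir -p pics; python3 - <<'E'
from station import bot
import cv2
o=bot.get_obs(); print(o, bot.tcp_to_grasp)
for n in("scene","side"):
    c=bot.read_camera(n); cv2.imwrite(f"pics/{n}0.png",c["img"][:,:,::-1]); print(n,c["K"].tolist(),c["pose"].round(3).tolist())
E
```

```text
{'t': 0.0, 'q': array([-1.27110033,  0.47779462,  0.02235495,  1.55646042, -0.01151898,
        1.10925325, -0.08310781]), 'joint_vel': array([-0.00143986,  0.00129758, -0.00110943,  0.00179744,  0.00021639,
       -0.00037549,  0.00131559]), 'joint_torque': array([-8.49341359e-04, -5.96459413e+01,  1.60752095e+00, -2.81205386e+01,
        1.23738527e-02,  9.10616247e-03,  2.01133821e-05]), 'eef_pos': array([0.26748196, 0.61910641, 0.23032587]), 'tool_rot': array([-1.20515200e-04,  2.02492090e-01,  9.79283491e-01, -8.85538823e-04]), 'contact_force': array([ 0.53721961, -0.16550252,  0.14318312]), 'torque': array([-0.01356555,  0.0270424 ,  0.02078913]), 'grasp_force': 0.0, 'gripper_width': 1.0000464384633818} 0.0187
scene [[514.3601139494465, 0.0, 313.3629177223134], [0.0, 514.3601139494465, 196.27136849591557], [0.0, 0.0, 1.0]] [[0.719, -0.45, 0.53, 0.073], [-0.695, -0.441, 0.568, -0.468], [-0.022, -0.777, -0.63, 0.657], [0.0, 0.0, 0.0, 1.0]]
side [[395.2831790361671, 0.0, 318.55128668215], [0.0, 395.2831790361671, 191.2891233708157], [0.0, 0.0, 1.0]] [[-0.202, 0.69, -0.695, 1.104], [0.979, 0.154, -0.131, 0.099], [0.017, -0.707, -0.707, 0.72], [0.0, 0.0, 0.0, 1.0]]
```

View pics/scene0.png

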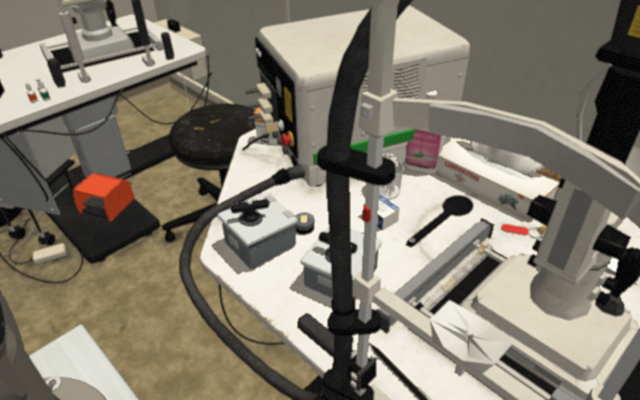

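View pics/side0.png

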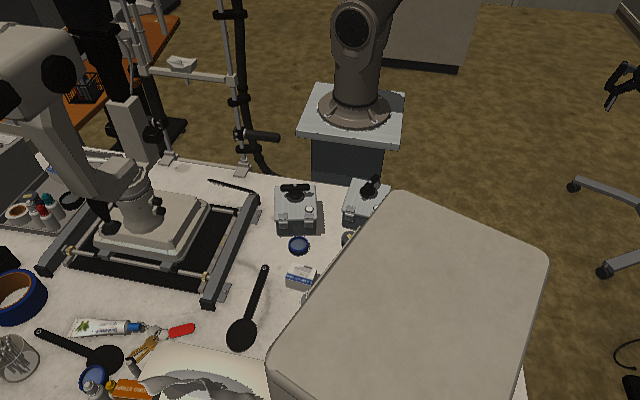

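The unlatched case is the left (+y) one: its bar runs front to back in both views, at about scene (245,210) and side (370,187). The right one's bar is crosswise. I'll zoom in and measure.

```bash
cat > h.py <<'E'
import numpy as np, cv2
def ray(c,u,v):
    d=c["pose"][:3,:3]@np.linalg.inv(c["K"])@[u,v,1.]; return c["pose"][:3,3],d
def plane(c,u,v,z):
    o,d=ray(c,u,v); return o+d*(z-o[2])/d[2]
E
python3 - <<'E'
from station import bot
from h import *
rois={"scene":(205,180,305,275),"side":(265,165,400,245)}
out=[]
for n,(a,b,c2,d) in rois.items():
    c=bot.read_camera(n); im=c["img"]; cr=im[b:d,a:c2]
    z=cv2.resize(cr,None,fx=500/cr.shape[1],fy=500/cr.shape[1],interpolation=cv2.INTER_CUBIC)
    out.append(cv2.copyMakeBorder(z,0,600-z.shape[0] if z.shape[0]<600 else 0,0,0,cv2.BORDER_CONSTANT)[:600])
    m=(cr.max(2)<50).astype(np.uint8)
    k,l,s,ce=cv2.connectedComponentsWithStats(m)
    for i in range(1,k):
        if s[i,4]<20: continue
        pts=np.argwhere(l==i)[:,::-1].astype(np.float32)
        r=cv2.minAreaRect(pts)
        print(n,s[i],ce[i]+[a,b],r, plane(c,*(ce[i]+[a,b]),.1015).round(4))
    cv2.imwrite(f"pics/{n}z.png",out[-1][:,:,::-1])
cv2.imwrite("pics/z.png",cv2.resize(np.hstack(out),(800,480))[:,:,::-1])
E
```

```text
scene [  0   0  15  21 167] [211.43712575 189.66467066] ((5.519108772277832, 9.96496868133545), (19.23389434814453, 12.370347023010254), 28.610462188720703) [0.428  0.1737 0.1015]
scene [ 26   0  58  42 564] [252.7535461  204.57269504] ((56.80326843261719, 17.1639347076416), (26.63167381286621, 62.225929260253906), 50.19443130493164) [0.4533 0.0898 0.1015]
scene [ 0 24 11  8 38] [209.31578947 207.28947368] ((4.602941036224365, 26.838233947753906), (3.429971694946289, 12.176399230957031), 59.03623962402344) [0.3974 0.1366 0.1015]
scene [ 0 35 10 11 30] [208.36666667 220.06666667] ((3.749999523162842, 39.250003814697266), (2.8284268379211426, 13.435027122497559), 45.0) [0.3774 0.1109 0.1015]
scene [91 47  9  7 42] [300.         230.47619048] ((95.01886749267578, 50.4339599609375), (9.0657958984375, 4.944979667663574), 15.945395469665527) [ 0.4657 -0.0142  0.1015]
side [ 0  0 16 11 66] [269.46969697 170.96969697] ((5.6081085205078125, 7.648648738861084), (18.01838493347168, 7.091106414794922), 35.53767776489258) [ 0.4567 -0.14    0.1015]
side [  46    0   72   34 1397] [348.53328561 175.75948461] ((81.5, 16.5), (33.0, 71.0), 90.0) [0.4326 0.042  0.1015]
side [ 15  19  30  19 352] [294.93181818 191.25284091] ((29.5, 28.0), (18.0, 29.0), 90.0) [ 0.5085 -0.0662  0.1015]
side [ 77  47  27  18 184] [352.95652174 221.67934783] ((88.82353210449219, 56.70588302612305), (25.70877456665039, 14.067066192626953), 14.03624439239502) [0.5684 0.0717 0.1015]
side [ 11  55  40  16 416] [296.02163462 228.69711538] ((30.7053165435791, 62.838260650634766), (14.258688926696777, 39.163352966308594), 87.79740142822266) [ 0.6116 -0.0381  0.1015]
side [25 72 13  7 23] [295.04347826 238.69565217] ((30.304729461669922, 73.83135986328125), (3.615384817123413, 13.000000953674316), 67.38013458251953) [ 0.6368 -0.0339  0.1015]
```

View pics/z.png

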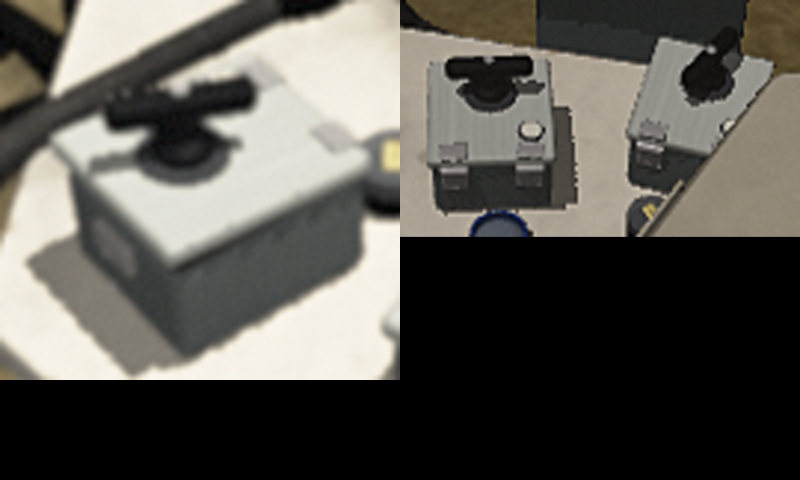

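```bash
python3 - <<'E'
from station import bot
from h import *
s=bot.read_camera("scene"); d=bot.read_camera("side")
a=plane(s,232,205,.1015);b=plane(s,268,202.5,.1015);print("bar scene",a,b,(a+b)/2,np.linalg.norm(b-a),np.degrees(np.arctan2(*(b-a)[1::-1])))
print("bar side",plane(d,370.7,187,.1015),"disc",plane(d,368.7,193.7,.075), "bar end",plane(d,379,178,.1015))
for uv in((395,190),(548,255),(265,375)): print("instr",[plane(d,*uv,z).round(2) for z in(.2,.3,.4)])
for uv in((258,55),(470,35),(320,180),(255,130)): print("instr scene",[plane(s,*uv,z).round(2) for z in(0,.2,.3,.4)])
# scene lid corners: left, front-right(near), right
for uv in((205+55/4,180+140/4),(205+180/4,180+262/4),(205+370/4,180+155/4)): print("lid",plane(s,*uv,.072).round(4))
c=bot.read_camera("wrist"); from scipy.spatial.transform import Rotation as R
o=bot.get_obs(); q=o["tool_rot"]; T=np.eye(4);T[:3,:3]=R.from_quat([*q[1:],q[0]]).as_matrix();T[:3,3]=o["eef_pos"]
print(T.round(3)); print("cam in tool",(np.linalg.inv(T)@c["pose"]).round(3))
E
```

```text
bar scene [0.42790567 0.11403197 0.1015    ] [0.47492254 0.07553058 0.1015    ] [0.4514141  0.09478127 0.1015    ] 0.0607695951612345 -39.31352068953215
bar side [0.45845093 0.09616866 0.1015    ] disc [0.45377313 0.09396245 0.075     ] bar end [0.42474644 0.11157747 0.1015    ]
instr [array([0.56, 0.14, 0.2 ]), array([0.66, 0.13, 0.3 ]), array([0.77, 0.13, 0.4 ])]
instr [array([0.66, 0.4 , 0.2 ]), array([0.74, 0.34, 0.3 ]), array([0.83, 0.28, 0.4 ])]
instr [array([0.93, 0.  , 0.2 ]), array([0.96, 0.02, 0.3 ]), array([1.  , 0.04, 0.4 ])]
instr scene [array([0.99, 0.74, 0.  ]), array([0.71, 0.37, 0.2 ]), array([0.57, 0.19, 0.3 ]), array([0.43, 0.01, 0.4 ])]
instr scene [array([1.56, 0.36, 0.  ]), array([1.11, 0.11, 0.2 ]), array([ 0.88, -0.02,  0.3 ]), array([ 0.66, -0.14,  0.4 ])]
instr scene [array([0.67, 0.15, 0.  ]), array([ 0.49, -0.04,  0.2 ]), array([ 0.4 , -0.13,  0.3 ]), array([ 0.31, -0.23,  0.4 ])]
instr scene [array([0.7 , 0.41, 0.  ]), array([0.51, 0.14, 0.2 ]), array([0.42, 0.01, 0.3 ]), array([ 0.32, -0.13,  0.4 ])]
lid [0.4141 0.1397 0.072 ]
lid [0.4052 0.0416 0.072 ]
lid [0.5036 0.0347 0.072 ]
[[-0.918  0.397 -0.     0.268]
 [ 0.397  0.918 -0.     0.62 ]
 [-0.    -0.    -1.     0.231]
 [ 0.     0.     0.     1.   ]]
cam in tool [[-0.    -0.961 -0.276  0.071]
 [ 1.    -0.    -0.    -0.   ]
 [ 0.    -0.276  0.961 -0.142]
 [ 0.     0.     0.     1.   ]]
```

Everything agrees on a bar centre near (0.454, 0.095). I'll go above it for a wrist look.

{"api": "servo_tool", "payload": {
  "motion": [
    [[-0.02,-0.02,-0.04,0,0,0,1],[-0.04,-0.043,-0.07,0,0,0,1],[-0.07,-0.075,-0.07,0,0,0,1],[-0.1,-0.108,-0.07,0,0,0,1],[-0.126,-0.136,-0.07,0,0,0,1],[-0.152,-0.164,-0.07,0,0,0,1],[-0.178,-0.192,-0.07,0,0,0,1],[-0.204,-0.22,-0.07,0,0,0,1],[-0.23,-0.248,-0.07,0,0,0,1],[-0.256,-0.276,-0.07,0,0,0,1],[-0.282,-0.304,-0.07,0,0,0,1],[-0.308,-0.332,-0.07,0,0,0,1],[-0.334,-0.36,-0.06,0,0,0,1],[-0.36,-0.388,-0.04,0,0,0,1],[-0.379,-0.408,-0.01,0,0,0,1],[-0.379,-0.408,0,0,0,0,1],[-0.379,-0.408,0,0,0,0,1],[-0.379,-0.408,0,0,0,0,1]]
  ]
}}

```text
t: 1.85
eef_pos: [0.4535, 0.0953, 0.2313]
tool_rot: [-0.0, 0.202, 0.979, -0.0]
contact_force: [0.5, -0.2, -1.2]
gripper_width: 0.998
grasp_force: 0.0
```

```bash
python3 - <<'E'
from station import bot
from h import *
c=bot.read_camera("wrist"); print(bot.get_obs()["q"].round(2)); cv2.imwrite("pics/w1.png",c["img"][:,:,::-1])
np.savez("w1.npz",**c)
m=(c["img"].max(2)<45).astype(np.uint8)
k,l,s,ce=cv2.connectedComponentsWithStats(m)
for i in range(1,k):
    if s[i,4]>400: print(s[i],ce[i],plane(c,*ce[i],.1015).round(4))
E
```

```text
[-0.67  0.12  0.36  2.06 -0.05  0.97  0.88]
[ 122    0  142   49 2769] [192.22462983  12.39328277] [0.3006 0.0666 0.1015]
[ 173    0  133   70 1103] [245.35902085  38.55031732] [0.3296 0.0925 0.1015]
[    0    28   640   372 64537] [340.5508468  291.15945892] [0.5368 0.0783 0.1015]
[ 296  147   34   83 1682] [312.3489893  185.56896552] [0.4438 0.0932 0.1015]
[ 185  216   89  109 2230] [227.76547085 259.78834081] [0.4734 0.0043 0.1015]
[  0 259  79  26 546] [ 36.8974359  271.05128205] [ 0.4197 -0.1457  0.1015]
```

View pics/w1.png

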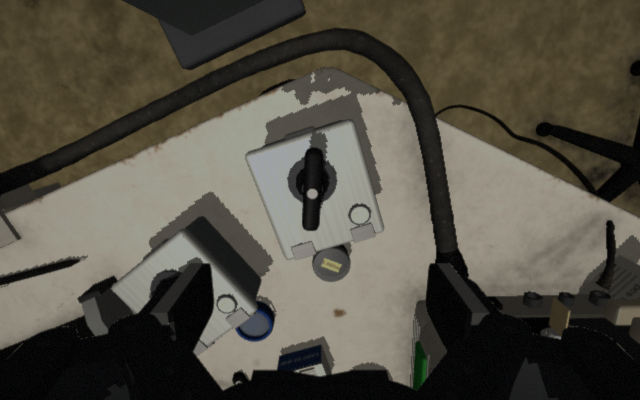

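The wrist view shows the bar from (315,150) to (311,229), with its axis dot at (312,194). The lid's front edge runs (247,155)–(352,122). A hose passes in front of the case and to its +y side, so I'll find its height.

```bash
python3 - <<'E'
from station import bot
from h import *
c=dict(np.load("w1.npz")); s=bot.read_camera("scene")
cv2.imwrite("pics/s1.png",cv2.resize(s["img"][120:320,150:420],None,fx=2.8,fy=2.8,interpolation=cv2.INTER_CUBIC)[:,:,::-1])
print("axis",plane(c,312,194,.1095))
m=(c["img"].max(2)<45)
P=np.array([plane(c,(np.where(m[v,296:330])[0]+296).mean(),v,.1095)[:2] for v in list(range(150,162))+list(range(208,228))])
vx,vy,_,_=cv2.fitLine(P.astype(np.float32),cv2.DIST_HUBER,0,.01,.01).ravel(); print("bar",np.degrees(np.arctan2(vy,vx)))
b=[plane(c,u,v,.1095) for u,v in((315,148),(311,230))];print("ends",b,np.mean(b,0))
def ang(p,q,z):
    a=plane(c,*p,z);b=plane(c,*q,z);print(a,b,np.degrees(np.arctan2(*(b-a)[1::-1])),np.linalg.norm(a-b))
ang((247,155),(352,122),.078); ang((382,210),(352,122),.075); ang((288,258),(382,232),.07)
def proj(k,X):
    p=k["K"]@(k["pose"][:3,:3].T@(X-k["pose"][:3,3]));return p[:2]/p[2]
for uv in((150,103),(340,40),(425,110),(440,200),(450,250)):
    print(uv,[(round(z,2),plane(c,*uv,z)[:2].round(2).tolist(),proj(s,plane(c,*uv,z)).round().tolist()) for z in(-.1,0,.05,.1,.15,.2,.25)])
E
```

```text
axis [0.44805673 0.09118836 0.1095    ]
bar -26.738224
ends [array([0.41723283, 0.10711252, 0.1095    ]), array([0.47419774, 0.07886095, 0.1095    ])] [0.44571529 0.09298673 0.1095    ]
[0.40372887 0.05167349 0.078     ] [0.41339993 0.14068723 0.078     ] 83.79931844650068 0.08953756372663038
[0.49292512 0.13689278 0.075     ] [0.41365071 0.14086567 0.075     ] 177.13098250543203 0.07937390202152489
[0.50353059 0.04197083 0.07      ] [0.51395283 0.12985766 0.07      ] 83.23704086948193 0.08850264359007948
(150, 103) [(-0.1, [0.31, -0.07], [257.0, 390.0]), (0, [0.32, -0.03], [243.0, 330.0]), (0.05, [0.33, -0.01], [235.0, 298.0]), (0.1, [0.34, 0.01], [228.0, 265.0]), (0.15, [0.35, 0.03], [220.0, 230.0]), (0.2, [0.36, 0.05], [211.0, 195.0]), (0.25, [0.37, 0.07], [202.0, 157.0])]
(340, 40) [(-0.1, [0.33, 0.17], [186.0, 295.0]), (0, [0.34, 0.16], [185.0, 258.0]), (0.05, [0.35, 0.16], [184.0, 237.0]), (0.1, [0.36, 0.15], [183.0, 215.0]), (0.15, [0.36, 0.15], [183.0, 191.0]), (0.2, [0.37, 0.14], [182.0, 166.0]), (0.25, [0.37, 0.14], [181.0, 138.0])]
(425, 110) [(-0.1, [0.45, 0.24], [216.0, 246.0]), (0, [0.44, 0.22], [210.0, 219.0]), (0.05, [0.43, 0.2], [207.0, 203.0]), (0.1, [0.42, 0.19], [204.0, 187.0]), (0.15, [0.42, 0.18], [201.0, 168.0]), (0.2, [0.41, 0.17], [197.0, 148.0]), (0.25, [0.41, 0.15], [192.0, 126.0])]
(440, 200) [(-0.1, [0.57, 0.22], [266.0, 223.0]), (0, [0.53, 0.2], [254.0, 200.0]), (0.05, [0.51, 0.19], [247.0, 187.0]), (0.1, [0.49, 0.18], [239.0, 173.0]), (0.15, [0.48, 0.17], [231.0, 157.0]), (0.2, [0.46, 0.16], [222.0, 139.0]), (0.25, [0.44, 0.15], [211.0, 119.0])]
(450, 250) [(-0.1, [0.65, 0.21], [294.0, 209.0]), (0, [0.59, 0.19], [279.0, 189.0]), (0.05, [0.57, 0.18], [270.0, 177.0]), (0.1, [0.54, 0.17], [260.0, 164.0]), (0.15, [0.51, 0.17], [249.0, 149.0]), (0.2, [0.48, 0.16], [236.0, 133.0]), (0.25, [0.46, 0.15], [223.0, 115.0])]
```

View pics/s1.png

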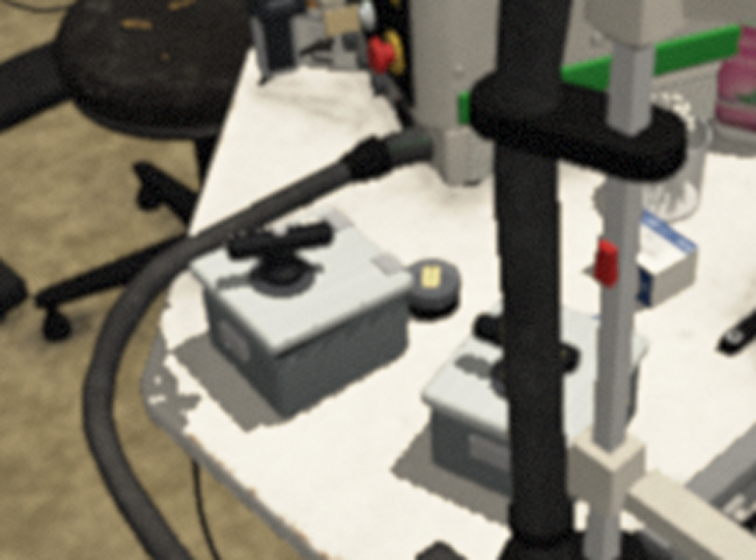

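The hose lies low (z < 0.06, y ≈ 0.19), so it's clear of the work. The bar axis is at (0.447, 0.092) with the bar at −26.7° and the front edge at 83.5°, so about 70° clockwise to go. Descending and gripping.

{"api": "servo_tool", "payload": {
  "motion": [
    [[0.005,-0.0055,0.03,0,0,0.6,0.8],[0.005,-0.0055,0.06,0,0,0.6,0.8],[0.005,-0.0055,0.09,0,0,0.6,0.8],[0.005,-0.0055,0.11,0,0,0.6,0.8],[0.005,-0.0055,0.125,0,0,0.6,0.8],[0.005,-0.0055,0.137,0,0,0.6,0.8],[0.005,-0.0055,0.145,0,0,0.6,0.8],[0.005,-0.0055,0.145,0,0,0.6,0.8],[0.005,-0.0055,0.145,0,0,0.6,0],[0.005,-0.0055,0.145,0,0,0.6,0],[0.005,-0.0055,0.145,0,0,0.6,0],[0.005,-0.0055,0.145,0,0,0.6,0],[0.005,-0.0055,0.145,0,0,0.6,0],[0.005,-0.0055,0.145,0,0,0.6,0],[0.005,-0.0055,0.145,0,0,0.6,0],[0.005,-0.0055,0.145,0,0,0.6,0]]
  ],
  "grip_force": 50
}}

```text
t: 3.28
eef_pos: [0.4472, 0.0914, 0.0872]
tool_rot: [0.0, 0.228, 0.974, 0.0]
contact_force: [-2.1, -2.3, 8.7]
gripper_width: 0.172
grasp_force: 48.7
```

{"api": "servo_tool", "payload": {
  "motion": [
    [[0,0,0,0,0,0.8,0],[0,0,0,0,0,1.8,0],[0,0,0.001,0,0,2.8,0],[0,0,0.001,0,0,3.8,0],[0,0,0.001,0,0,4.8,0],[0,0,0.002,0,0,5.8,0],[0,0,0.002,0,0,6.8,0],[0,0,0.002,0,0,7.8,0],[0,0,0.003,0,0,8.8,0],[0,0,0.003,0,0,9.8,0],[0,0,0.004,0,0,10.8,0],[0,0,0.004,0,0,11.8,0],[0,0,0.004,0,0,12.6,0],[0,0,0.004,0,0,13.2,0],[0,0,0.004,0,0,13.6,0],[0,0,0.004,0,0,13.6,0]]
  ]
}}

```text
t: 4.62
eef_pos: [0.4453, 0.0916, 0.083]
tool_rot: [-0.002, 0.734, 0.679, -0.001]
contact_force: [-8.9, -2.2, 18.1]
gripper_width: 0.173
grasp_force: 50.4
```

```bash
python3 - <<'E'
from station import bot
o=bot.get_obs(); print(o["torque"].round(2),o["contact_force"].round(1),o["q"].round(2),o["tool_rot"].round(3))
E
```

```text
[-0.47  1.72  0.14] [-8.9 -2.2 18.1] [-0.85  0.4   0.63  2.22 -0.4   0.63 -0.01] [-0.002  0.734  0.679 -0.001]
```

Tool at 85.5°, with no stop torque felt yet. Turning on until the stop shows.

{"api": "servo_tool", "payload": {
  "motion": [
    [[0,0,0,0,0,0.3,0],[0,0,0,0,0,0.6,0],[0,0,0,0,0,0.9,0],[0,0,0,0,0,1.1,0],[0,0,0,0,0,1.1,0],[0,0,0,0,0,1.1,0]]
  ]
}}

```text
t: 5.12
eef_pos: [0.445, 0.0906, 0.0827]
tool_rot: [-0.001, 0.766, 0.643, -0.002]
contact_force: [-7.5, -3.8, 14.5]
gripper_width: 0.172
grasp_force: 52.0
```

```bash
python3 - <<'E'
from station import bot
import numpy as np
o=bot.get_obs(); print(o["torque"].round(2),o["contact_force"].round(1),np.degrees(2*np.arctan2(o["tool_rot"][2],o["tool_rot"][1])))
E
```

```text
[-0.98  1.74 -0.22] [-7.5 -3.8 14.5] 80.03635763612236
```

{"api": "servo_tool", "payload": {
  "motion": [
    [[0,0,0,0,0,0.3,0],[0,0,0,0,0,0.6,0],[0,0,0,0,0,0.9,0],[0,0,0,0,0,1.0,0],[0,0,0,0,0,1.0,0],[0,0,0,0,0,1.0,0]]
  ]
}}

```text
t: 5.62
eef_pos: [0.4449, 0.0907, 0.0827]
tool_rot: [-0.001, 0.792, 0.611, -0.002]
contact_force: [-7.7, -4.5, 15.2]
gripper_width: 0.177
grasp_force: 71.7
```

```bash
python3 - <<'E'
from station import bot
import numpy as np, cv2
o=bot.get_obs(); print(o["torque"].round(2),o["contact_force"].round(1),np.degrees(2*np.arctan2(o["tool_rot"][2],o["tool_rot"][1])))
E
```

```text
[-1.15  1.81  1.13] [-7.7 -4.5 15.2] 75.3143747656422
```

The stop is reached (torque 1.1 N m). Releasing and lifting.

{"api": "servo_tool", "payload": {
  "motion": [
    [[0,0,0,0,0,-0.6,0],[0,0,0,0,0,-0.6,0.9],[0,0,0,0,0,-0.6,0.9],[0,0,0,0,0,-0.6,0.9],[0,0,0,0,0,-0.6,0.9],[0,0,0,0,0,-0.6,0.9],[0,0,0,0,0,-0.6,0.9],[0,0,0,0,0,-0.6,0.9],[0,0,-0.02,0,0,-0.6,0.9],[0,0,-0.05,0,0,-0.6,0.9],[0,0,-0.08,0,0,-0.6,0.9],[0,0,-0.11,0,0,-0.6,0.9],[0,0,-0.14,0,0,-0.6,0.9],[0,0,-0.15,0,0,-0.6,0.9],[0,0,-0.15,0,0,-0.6,0.9],[0,0,-0.15,0,0,-0.6,0.9]]
  ]
}}

```text
t: 6.95
eef_pos: [0.4469, 0.0921, 0.2321]
tool_rot: [-0.0, 0.776, 0.63, 0.0]
contact_force: [-0.4, -0.7, 0.4]
gripper_width: 0.9
grasp_force: 0.0
```

```bash
python3 - <<'E'
from station import bot
from h import *
c=bot.read_camera("wrist"); cv2.imwrite("pics/w2.png",c["img"][:,:,::-1]); np.savez("w2.npz",**c); print(bot.get_obs()["contact_force"])
E
```

```text
[-0.23519783 -0.04148091 -1.94838428]
```

View pics/w2.png

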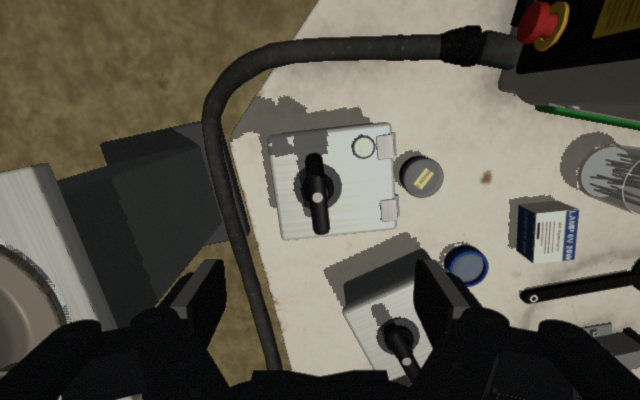

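The bar, (313,155)–(322,232), now looks parallel to the front edge, (271,137)–(282,240). I'll check the angles.

```bash
python3 - <<'E'
from h import *
c=dict(np.load("w2.npz"))
def ang(p,q,z):
    a=plane(c,*p,z);b=plane(c,*q,z);print(np.degrees(np.arctan2(*(a-b)[1::-1])))
ang((313,155),(322,232),.105); ang((270,137),(282,240),.069); ang((389,124),(397,228),.069)
E
```

```text
84.54254892563279
82.75331588662854
85.65718680184862
```

```bash
python3 -c "
from station import bot
print(bot.hand_in())"
```

```text
the job is handed in; nothing more can be done
None
```

I turned the left case's T-handle clockwise to its stop, and the last wrist image shows its bar parallel to the front edge to within about 2°. The right case was not touched, the arm is clear of everything, and the job was handed in about 7 s into the 32 s limit (no verdict returned).

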